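Code a stacking tin and stack it

ROBOT

A 7-joint arm with a two-finger parallel gripper is mounted at the origin on the work surface. World frame = base frame: x ahead of the robot, y to its left, z up, the work surface at z = 0. Lengths are in m, angles in rad, forces in N, time in s.
With the tool pointing down it reaches from about 0.425 to 0.925 m from the base axis. Payload 6.8 kg.
Tool frame: the origin (TCP) lies midway between the tips of the shut fingers; the grasp point (between the pads) lies r.grasp_offset behind it (r.grasp_offset is the distance from the TCP to the grasp point, in m); z points along the fingers, y is the direction in which the jaws open and shut (so a half turn about z gives the same grasp; the last joint's range is limited). The gripper opens to 85 mm and grips with 20 to 120 N. Pads are 22 mm wide; open, the fingers measure 114 mm over their backs; the gripper's body (76 mm by 85 mm) begins 54 mm behind the grasp point. The pads swing forward as they close: fully open they stand 13 mm farther back than shut.
Start: joints at [-1.315, 0.477, 0.022, 1.555, -0.011, 1.109, -0.083], TCP at [0.24, 0.631, 0.231] pointing down, gripper open.
Joint ranges: [-2.96, 2.96], [-0.34, 2.1], [-1.41, 1.46], [0.24, 2.44], [-1.37, 4.51], [0.17, 1.92], [-2.96, 2.96]. Speed limits (rad/s): [2.39, 2.39, 3.14, 3.14, 3.14, 3.14, 3.14].

INTERFACE

Orientations are given as a rotation vector (axis times angle).
In Python, from bench import r gives the robot as it stands. The module is installed in compiled form; this text tells all that it offers.
- The arm moves only by the tool send_rows, never from a script. Its argument "moves" is one flat list of numbers, 4 for each row, row after row: the shift along the tool's x, y, z in mm, then the turn about the tool's z in degrees. A call has 1 to 8 rows; each row is the pose to reach, as a shift and turn from the pose commanded when the call began, along the tool's axes at that moment; what a row does not reach only later rows make up. A row lasts 1/8 s, in which the tool goes at most 62.5 mm and 10.7 degrees, less where a joint would pass 70% of its speed; a pose out of reach is approached as far as the arm can. A call with a gripper value outside its range is refused whole. "hand" is the closure, from 0 (fully open) to 1 (shut), set as the call begins (left out, the last holds). The fingers move at their own pace and stop on an object; "newtons" is the grip in N (left out, the last holds). Time passes only in rows, so rows that repeat a pose let the fingers close. It gives the time, the measured TCP pose, the force and the opening at its end, in the units of the state.
- r.get_obs(): the state, without advancing time (a new reading comes with each control period).
- r.grab_frame(name): name is "scene" or "top" or "wrist"; returns a dict with "img" (420x560x3 uint8, red, green, blue), "mtx" (3x3 intrinsics, pixels), "D" ([k1, k2, p1, p2, k3] as OpenCV has them; the pictures are not rectified), "world_to_cam" (4x4, takes a point from world to camera coordinates). Camera axes: x right, y up, looking along -z (the intrinsics and any distortion apply to the point x, -y, -z); pixel columns grow to the right and rows downward; lengths in m; the calibration is good to about 2 mm. A picture is of the moment at which its call begins. There is no depth.
- r.hand_in(): hands the job in, once; it reports no verdict.
The state is a dict: "clock": time; "joints": joint angles; "qvel": joint speeds; "tau": joint torques, N m; "tcp_pos": TCP position; "orientation": TCP orientation; "contact_force": force on the tool from outside, world axes, zero at the start; "moment": the same for the moment, N m; "grip_width": finger opening in m.
Only numpy, scipy, OpenCV 4.12 (cv2) and the standard library are available. Lean on these libraries where they do the work, as an engineer would, in place of code of your own. Each camera call takes 0.05 s, during which the arm holds its last target.

TASK

The taller tin in the rack, with four square pockets in its lid, needs its base date-coded: holding it, press it down between the coder's cheeks until the sprung pad is fully depressed, and keep it there for about a second. The rack and the cheeks leave different sides free for fingers, so on the way set it down on the bench and take it again across its other sides. Then lower it, held until its feet are fully home, into the pockets of the matching tin that stands alone, and let go, keeping it upright and leaving that tin and all other things in place.

Things in the scene. Friction and masses are not known exactly. Their poses are not given: they have to be found in the camera images.
- tin_mid (a point): Centre of the stacking tin to be coded: loose aluminium box, 62 mm along its x, 50 mm along y, 72 mm high, 0.26 to 0.49 kg; point half-way up. Four round-ended feet (8 mm across, 7 mm long, included in the height) at x +-20, y +-14 mm; lid with four 12 mm square pockets, 9 mm deep, at the same places. z up; half a turn makes no difference. Starts in either rack bay, x along the rack's x.
- base_mid (a point): Centre, half-way up (36 mm above the bench), of the lower tin: same shape, size and axes as the stacking tin, 0.6 kg, standing loose and alone on the bench. When stacked, feet home in its pockets, the upper tin's centre is 65 mm above this point and their x axes are parallel (either way round).
- rack: Fixed steel rack, two bays in a row along its x; origin on the bench under its centre. Base plate 158 x 62 mm, 10 mm high; tins stand on it at x -38 and +38. End walls 6 mm thick, 56 mm wide (y) at x -76, 0, +76, tops 92 mm above the bench: 10 mm higher than the stacking tin, 4 mm off its ends. Open at both y sides: a tin there can be gripped only across its 50 mm width (y).
- low_tin_mid (a point): Centre, 26 mm above its underside, of the low tin in the rack's other bay: 62 x 50 mm, 44 mm high, 52 mm with the round knob on its lid, no pockets. Leave it there.
- nest (a point): Centre of the coder's nest floor, 40 mm above the bench; the coder's axes. Cheeks at both y sides: 56 mm long (x), inner faces y +-29, outer +-37, rising 80 mm above this floor, so the tin goes in x along x, 4 mm free each side, held across its 62 mm length (x). End stops 14 mm high, inner faces x +-35. Pressed fully down, the tin's feet stand on this floor, its centre 36 mm above it.
- coder_mid (a point): Centre of the top of the coder's fixed grey housing, 140 mm along its x, 130 mm along y, 40 mm high, same axes as the nest (which lies 12 mm from here towards +y). A white console 30 mm higher lies along the housing's -y edge, 24 mm wide.
- pad (a joint): Travel of the coder's sprung pad (22 x 34 mm, black, mid-nest; it meets the tin's base between the feet): 0 = up, pad top 19 mm above the nest floor, so the tin first meets it 12 mm above fully down; 0.012 m = fully depressed, the tin's feet then on the nest floor. Takes 6 N to start (more than the tin weighs) and 14.5 N fully down; springs up again.
- bowl: Steel bowl standing upside down, 110 mm across, 50 mm high, origin at the centre of its underside on the bench. Bystander.
- jar: Glass jar with steel cap, 60 mm across, 125 mm high, origin at the centre of its underside. Bystander.
- dredger: Steel sugar dredger with a domed top, 60 mm across, 115 mm high, origin at the centre of its underside. Bystander.
Mind the look-alikes: they are no part of the job. Of the things like the part that bears nest, leave any that is pink; of the rest the smaller one is meant.

How it is judged:
On the way, in this order (a step that is already met when the one before it is completed fails the run):
1. the tin, gripped by its sides and standing in the nest, presses the pad fully down (10.5 mm or more of 12) for 0.7 s (value of joint pad above 0.0105 m and horizontal distance between tin_mid and nest below 0.009 m and angle between the x axis of tin_mid and the x axis of nest, either way round below 0.2 rad and contact force between the fingers and tin above 2 N and z of the grasp point in the frame of tin_mid below 0.036 m and contact force between tin and pad above 3 N), for 0.7 s.
2. the tin is home on the lower tin, its feet in the pockets (within 2.5 mm of full depth), while still held (horizontal distance between tin_mid and base_mid below 0.005 m and z of tin_mid in the frame of base_mid between 0.062 and 0.0675 m and angle between the x axis of tin_mid and the x axis of base_mid, either way round below 0.12 rad and contact force between the fingers and tin above 0.5 N), for 0.1 s.
At the end, for the whole second after the job is handed in: The coded tin stands at rest and released on the lower tin, all four feet in the pockets (centres within 5 mm horizontally, height within 2.5 mm of fully home, aligned within 0.12 rad); the lower tin is upright on the bench within 40 mm of where it began; the coder's pad is up again (horizontal distance between tin_mid and base_mid below 0.005 m and z of tin_mid in the frame of base_mid between 0.062 and 0.0675 m and angle between the x axis of tin_mid and the x axis of base_mid, either way round below 0.12 rad and not (contact force between the fingers and tin above 0.1 N) and linear speed of each of tin, base below 0.02 m/s and angle between base_mid's own z axis and vertical below 0.06 rad and height (world z) of base_mid below 0.042 m and distance of base_mid from where it was at the start of the episode below 0.04 m and value of joint pad below 0.003 m); the robot touches nothing.
It fails at once if the stacking tin tips by more than 0.6 rad (angle between tin_mid's own z axis and vertical above 0.6 rad).
It fails at once if the low tin is moved by more than 30 mm or tipped (distance of low_tin_mid from where it was at the start of the episode above 0.03 m or angle between low_tin_mid's own z axis and vertical above 0.4 rad).
It fails at once if the bowl is moved by more than 30 mm or tipped (distance of bowl from where it was at the start of the episode above 0.03 m or angle between bowl's own z axis and vertical above 0.4 rad).
It fails at once if the jar is moved by more than 30 mm or tipped (distance of jar from where it was at the start of the episode above 0.03 m or angle between jar's own z axis and vertical above 0.4 rad).
It fails at once if the dredger is moved by more than 30 mm or tipped (distance of dredger from where it was at the start of the episode above 0.03 m or angle between dredger's own z axis and vertical above 0.4 rad).
It also fails if it takes over 64 s, if anything falls off the work surface, if the arm or the gripper's body presses on something with over 40 N, if the wrist force passes 120 N, or if a joint passes its speed limit or range.

## Working session

There is one attempt and no reset: what is moved stays moved. The work goes in short steps, Python scripts to look and compute and a tool call to move; the robot and the scene stay as the last step left them, time stands still between calls to the robot, and variables do not carry over. Pictures are saved under pics/ and viewed, and the job is handed in when it is done.

Besides the shell and the picture viewer there is one more tool, called after "Call:" as a command line: name --argument value ..., lists and objects as JSON in quotes. send_rows: Moves the arm, as the interface text tells. Its arguments: {"type":"object","properties":{"moves":{"type":"array"},"hand":{"type":"number"},"newtons":{"type":"number"}},"required":["moves"]}

```bash
mkdir -p pics; cat > h.py <<'E'
import numpy as np, cv2, pickle
from bench import r
def shot(name,tag):
    f=r.grab_frame(name); cv2.imwrite(f'pics/{tag}.png',cv2.cvtColor(f['img'],cv2.COLOR_RGB2BGR)); pickle.dump(f,open(f'pics/{tag}.pkl','wb')); return f
def load(tag): return pickle.load(open(f'pics/{tag}.pkl','rb'))
def ray(f,px):
    u=cv2.undistortPoints(np.array([[px]],float),np.array(f['mtx'],float),np.array(f['D'],float))[0,0]
    T=np.array(f['world_to_cam']);R=T[:3,:3];o=-R.T@T[:3,3]
    d=R.T@np.array([u[0],-u[1],-1.]);return o,d
def onz(f,px,z):
    o,d=ray(f,px);return o+d*(z-o[2])/d[2]
def proj(f,P):
    T=np.array(f['world_to_cam']);p=T[:3,:3]@np.array(P,float)+T[:3,3]
    return cv2.projectPoints(np.array([[p[0],-p[1],-p[2]]]),np.zeros(3),np.zeros(3),np.array(f['mtx'],float),np.array(f['D'],float))[0][0,0]
E
python3 - <<'E'
from h import *
for n in ['scene','top','wrist']:
    f=shot(n,n+'0'); T=f['world_to_cam'];print(n,(-T[:3,:3].T@T[:3,3]).round(3))
o=r.get_obs();print(o,r.grasp_offset)
E
```

```text
scene [ 1.068 -0.413  0.683]
top [0.406 0.008 1.214]
wrist [0.166 0.658 0.372]
{'clock': 0.15, 'joints': array([-1.31509243,  0.47763625,  0.02237639,  1.55620527, -0.01153029,
        1.10930197, -0.08311956]), 'qvel': array([ 0.00015006, -0.0019457 ,  0.00045804, -0.00419069,  0.00067642,
        0.00046787,  0.00068655]), 'tau': array([ 1.64523073e-03, -5.96926367e+01,  1.60970371e+00, -2.81491435e+01,
        1.25981314e-02,  6.51276016e-03, -8.03828641e-06]), 'tcp_pos': array([0.24003982, 0.63039328, 0.23054023]), 'orientation': array([-5.68348525e-01, -3.08957954e+00,  2.21814944e-03]), 'contact_force': array([-0.23508893, -0.20926244,  0.59114781]), 'moment': array([-0.03802522,  0.01861435, -0.05474843]), 'grip_width': 0.08552042848411127} 0.0187
```

View pics/scene0.png

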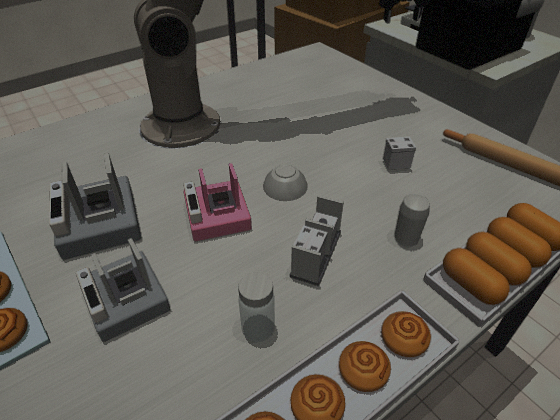

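View pics/top0.png

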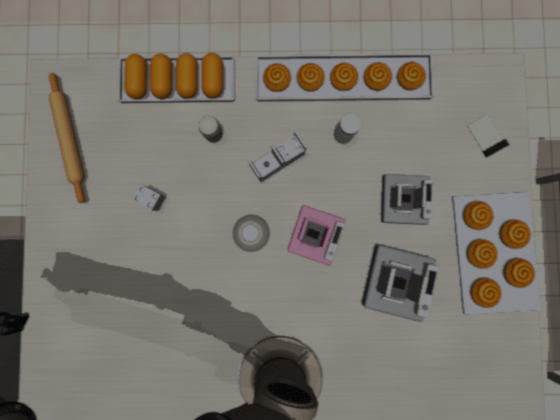

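View pics/wrist0.png

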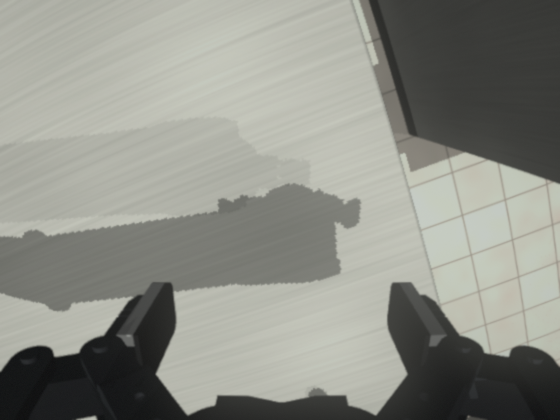

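Three coders show in the top view: large grey (401,283), small grey (408,199) and pink (317,235). The small grey one is meant, because pink is excluded and it is the smaller of the rest. The rack is at (278,158) and the lone tin at (149,198). I'll enlarge these to confirm.

```bash
python3 - <<'E'
from h import *
f=load('top0');im=cv2.cvtColor(f['img'],cv2.COLOR_RGB2BGR)
def crop(x,y,w,h,s): return cv2.resize(im[y:y+h,x:x+w],None,fx=s,fy=s,interpolation=cv2.INTER_CUBIC)
a=crop(240,125,80,65,5);b=crop(370,165,80,65,5);c=crop(120,170,80,55,5);d=crop(190,105,80,55,5)
cv2.imwrite('pics/crop0.png',np.vstack([np.hstack([a,b]),np.hstack([c,d])])[:600])
for n,px,z in [('rack',(278,158),.09),('base',(149,198),.07),('small',(408,199),.04),('big',(401,283),.04),('pink',(317,235),.04),('bowl',(251,233),.05),('jar',(347,127),.12),('dred',(211,128),.11)]: print(n,onz(f,px,z).round(3))
E
```

```text
rack [ 0.617 -0.001  0.09 ]
base [0.512 0.36  0.07 ]
small [ 0.504 -0.371  0.04 ]
big [ 0.267 -0.344  0.04 ]
pink [ 0.404 -0.11   0.04 ]
bowl [0.411 0.077 0.05 ]
jar [ 0.694 -0.188  0.12 ]
dred [0.698 0.181 0.11 ]
```

View pics/crop0.png

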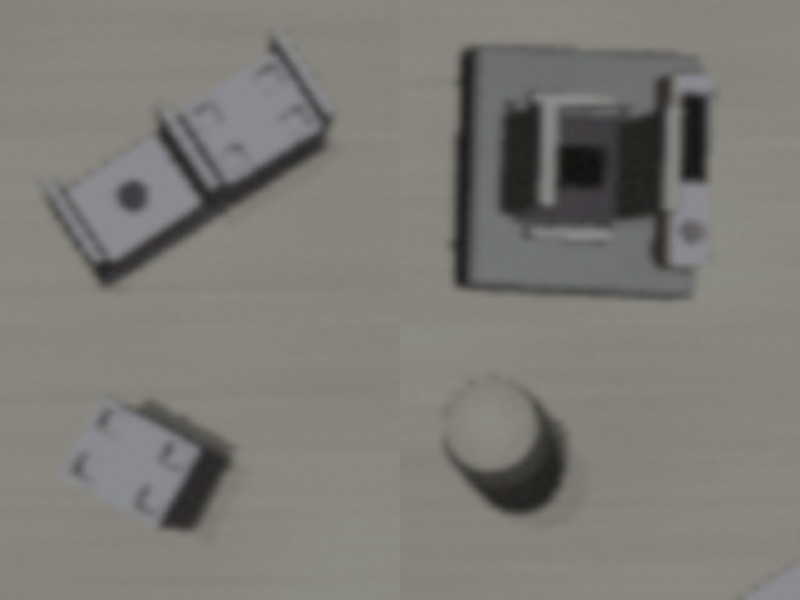

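The top-right bay of the rack holds the four-pocket tin at about (290,147), and the low tin with a knob is in the other bay. The small grey coder has cheeks left and right and its console on the right. The lone tin has pockets at about (147,198). Next I'll compute the wrist-camera geometry and go for close views.

```bash
cat >> h.py <<'E'
from scipy.spatial.transform import Rotation as Ro
def to(P,yaw,grasp=False,cmd=None):
    """P: TCP target (or grasp point); yaw: desired jaw (tool y) world angle deg mod 180. prints shift mm, turn deg"""
    o=r.get_obs();R=Ro.from_rotvec(o['orientation']).as_matrix();p=np.array(o['tcp_pos'])
    P=np.array(P,float)
    if grasp: P=P-[0,0,r.grasp_offset]
    d=R.T@(P-p)*1000
    y=np.degrees(np.arctan2(R[1,1],R[0,1]))
    t=-(yaw-y)   # tool z down
    t=(t+90)%180-90
    print('tcp',p.round(4),'jaw yaw',round(y,2),'q7',round(o['joints'][6],2),'tilt',R[2].round(4),'-> shift',d.round(1),'turn',round(t,2),'dist',np.linalg.norm(d).round())
    return d,t
E
python3 - <<'E'
from h import *
f=load('wrist0');T=np.array(f['world_to_cam']);o=r.get_obs();R=Ro.from_rotvec(o['orientation']).as_matrix()
c=-T[:3,:3].T@T[:3,3];print('cam in tool',(R.T@(c-o['tcp_pos'])).round(4)); print('view dir tool',(R.T@(-T[:3,:3].T[:,2])).round(3),'img right in tool',(R.T@T[:3,:3].T[:,0]).round(3)); print(f['mtx'],f['D'])
f=load('top0')
a=onz(f,(240+163/5,125+107/5),.092);b=onz(f,(240+270/5,125+35/5),.092)
print('wall ends',a,b)
# tin centre estimate
t=onz(f,(240+252/5,125+113/5),.082);print('tin',t)
l=onz(f,(240+130/5,125+200/5),.06);print('low',l); print(np.degrees(np.arctan2(*(t-l)[[1,0]])))
E
```

```text
cam in tool [ 0.0789 -0.0002 -0.1416]
view dir tool [-0.306 -0.001  0.952] img right in tool [-0.     1.     0.001]
[[374.05620139   0.         281.26308459]
 [  0.         374.05620139 214.64258717]
 [  0.           0.           1.        ]] [-0.10403183  0.          0.          0.          0.        ]
wall ends [0.64911798 0.01345879 0.092     ] [ 0.68886249 -0.04615725  0.092     ]
tin [ 0.64735435 -0.03602301  0.082     ]
low [0.60288937 0.03281634 0.06      ]
-57.14061860097717
```

```bash
python3 - <<'E'
from h import *
to((.512,.36,.25),60);to((.512,.36,.25),-30)
E
```

```text
tcp [0.24   0.6304 0.2305] jaw yaw 69.15 q7 -0.08 tilt [-1.0e-04 -1.4e-03 -1.0e+00] -> shift [-350.4 -155.9  -19.2] turn 9.15 dist 384.0
tcp [0.24   0.6304 0.2305] jaw yaw 69.15 q7 -0.08 tilt [-1.0e-04 -1.4e-03 -1.0e+00] -> shift [-350.4 -155.9  -19.2] turn -80.85 dist 384.0
```

Call:
send_rows --moves '[-50,-22,-19,0,-100,-44,-19,0,-150,-67,-19,5,-200,-89,-19,9,-250,-111,-19,9,-300,-133,-19,9,-350,-156,-19,9,-350,-156,-19,9]' --hand 0

```text
clock: 1.15
tcp_pos: [0.5158, 0.3548, 0.2502]
orientation: [0.823, 3.03, -0.003]
contact_force: [-0.2, -0.0, 0.3]
grip_width: 0.0852
```

```bash
python3 - <<'E'
from h import *
shot('wrist','w1');to((.647,-.036,.26),33)
E
```

```text
tcp [0.5133 0.358  0.2501] jaw yaw 59.87 q7 0.4 tilt [-6.e-04 -8.e-04 -1.e+00] -> shift [-313.4 -273.7   -9.5] turn 26.87 dist 416.0
```

View pics/w1.png

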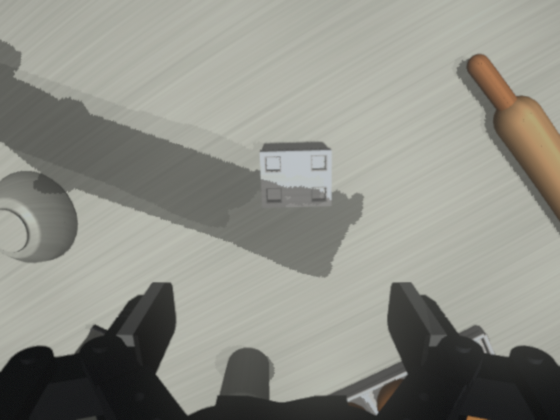

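The lone tin's lid appears at (261–331, 150–206) with four pockets near (273,163), (319,163), (319,194) and (274,194). Now to the rack.

Call:
send_rows --moves '[-45,-39,-9,4,-90,-78,-9,8,-135,-117,-9,12,-179,-156,-9,16,-224,-195,-9,20,-268,-234,-9,27,-313,-274,-9,27,-313,-274,-9,27]'

```text
clock: 2.2
tcp_pos: [0.6472, -0.038, 0.2592]
orientation: [1.504, 2.757, -0.004]
contact_force: [0.4, 0.1, 0.4]
grip_width: 0.0855
```

```bash
python3 - <<'E'
from h import *
shot('wrist','w2');to((.5,-.35,.26),0)
im=cv2.imread('pics/w1.png')[135:220,245:350];cv2.imwrite('pics/w1c.png',cv2.resize(im,None,fx=7,fy=7,interpolation=cv2.INTER_CUBIC))
E
```

```text
tcp [ 0.6469 -0.034   0.2589] jaw yaw 33.01 q7 0.68 tilt [ 1.e-04 -6.e-04 -1.e+00] -> shift [-184.9 -295.3   -0.9] turn 33.01 dist 348.0
```

View pics/w2.png

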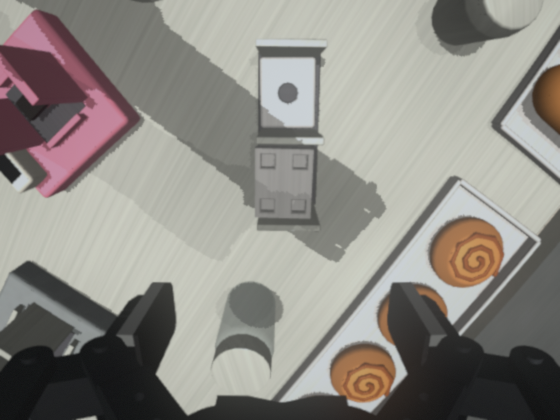

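View pics/w1c.png

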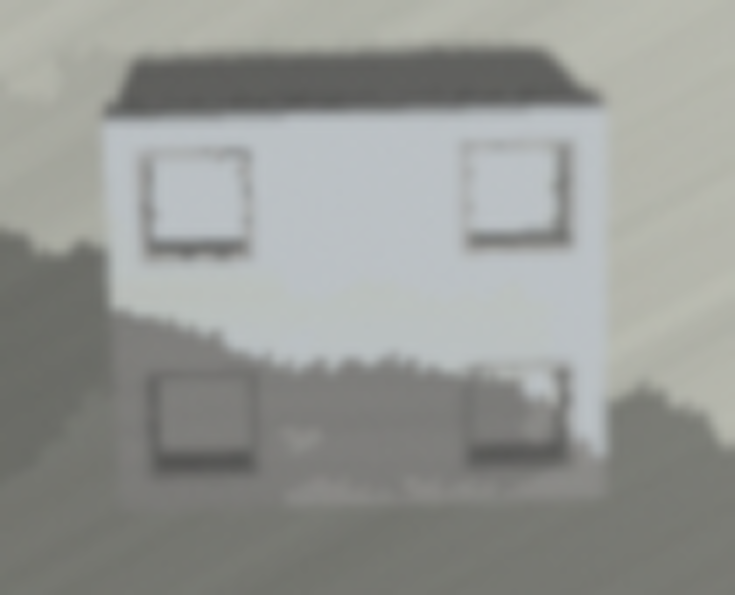

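```bash
cat >> h.py <<'E'
def tin4(f,pts,z,off):
    """4 px points in order TL,TR,BR,BL; returns centre, dir of first edge, sizes"""
    W=np.array([onz(f,p,z) for p in pts]);c=W.mean(0)
    e1=(W[1]-W[0]+W[2]-W[3])/2;e2=(W[3]-W[0]+W[2]-W[1])/2
    an=lambda e:round(np.degrees(np.arctan2(e[1],e[0])),2)
    print(off,'c',c.round(4),'e1',np.linalg.norm(e1).round(4),an(e1),'e2',np.linalg.norm(e2).round(4),an(e2))
    return c
def cc(pts,x0,y0,s): return [((x+.5)/s-.5+x0,(y+.5)/s-.5+y0) for x,y in pts]
E
python3 - <<'E'
from h import *
f=load('w1')
tin4(f,cc([(105,115),(605,105),(605,497),(118,505)],245,135,7),.072,'corners')
tin4(f,cc([(196,203),(517,194),(517,414),(203,421)],245,135,7),.072,'pockets')
im=cv2.imread('pics/w2.png')[125:240,235:345];cv2.imwrite('pics/w2c.png',cv2.resize(im,None,fx=5,fy=5,interpolation=cv2.INTER_CUBIC))
E
```

```text
corners c [0.5145 0.3693 0.072 ] e1 0.0616 60.74 e2 0.0498 -28.82
pockets c [0.5145 0.3693 0.072 ] e1 0.0396 61.15 e2 0.0279 -28.86
```

View pics/w2c.png

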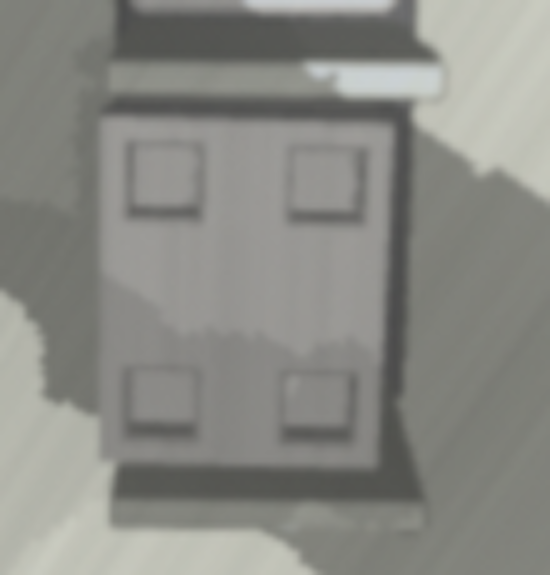

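The lone tin measures 61.6 × 49.8 mm with pockets 39.6 × 27.9 mm apart, which agrees with the given sizes. In the crop, the four-pocket tin stands between the rack's end walls.

```bash
python3 - <<'E'
from h import *
f=load('w2')
tin4(f,cc([(103,117),(393,123),(380,466),(100,459)],235,125,5),.082,'corners')
c=tin4(f,cc([(165,179),(327,184),(320,404),(163,401)],235,125,5),.082,'pockets')
# walls top: middle wall front edge & end wall bottom
print(onz(f,cc([(108,60)],235,125,5)[0],.092),onz(f,cc([(445,62)],235,125,5)[0],.092))
E
```

```text
corners c [ 0.6458 -0.0341  0.082 ] e1 0.0498 31.42 e2 0.0614 -58.46
pockets c [ 0.6456 -0.0338  0.082 ] e1 0.0279 31.31 e2 0.0396 -58.3
[ 0.6043817  -0.01096578  0.092     ] [0.65083908 0.01860374 0.092     ]
```

```bash
python3 - <<'E'
from h import *
to((.6457,-.034,.0355),31.5)
E
```

```text
tcp [ 0.6469 -0.034   0.2589] jaw yaw 33.01 q7 0.68 tilt [ 1.e-04 -6.e-04 -1.e+00] -> shift [  0.7  -0.8 223.4] turn 1.51 dist 223.0
```

Call:
send_rows --moves '[0.7,-0.8,40,1.5,0.7,-0.8,80,1.5,0.7,-0.8,120,1.5,0.7,-0.8,155,1.5,0.7,-0.8,185,1.5,0.7,-0.8,205,1.5,0.7,-0.8,223,1.5,0.7,-0.8,223,1.5]'

```text
clock: 3.25
tcp_pos: [0.6451, -0.032, 0.0352]
orientation: [-1.529, -2.742, 0.001]
contact_force: [-0.5, 1.0, 0.2]
grip_width: 0.0854
```

```bash
python3 - <<'E'
from h import *
shot('wrist','w3');to((.6457,-.034,.0355),31.5);print(r.get_obs()['contact_force'])
E
```

```text
tcp [ 0.6459 -0.0324  0.0363] jaw yaw 31.68 q7 0.75 tilt [ 3.e-04 -1.e-04 -1.e+00] -> shift [-1.3 -1.   0.8] turn 0.18 dist 2.0
[ 0.257104   -0.12732872 -0.03752179]
```

View pics/w3.png

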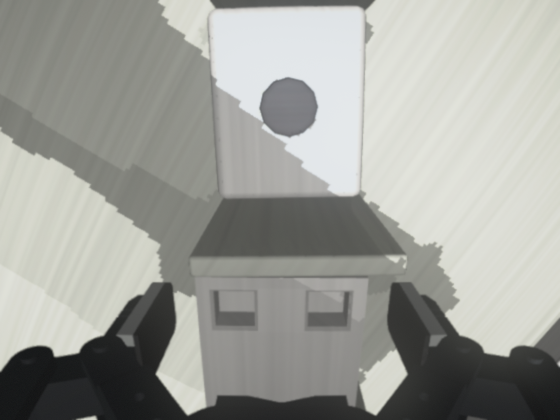

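The jaws straddle the tin, with the lid centred at column about 283. Close now.

Call:
send_rows --moves '[0,0,0,0,0,0,0,0,0,0,0,0,0,0,0,0,0,0,0,0,0,0,0,0]' --hand 1 --newtons 70

```text
clock: 4.05
tcp_pos: [0.6469, -0.033, 0.0374]
orientation: [1.531, 2.741, 0.002]
contact_force: [-0.2, -1.5, 6.7]
grip_width: 0.049
```

Call:
send_rows --moves '[0,0,-10,0,0,0,-30,0,0,0,-60,0,0,0,-95,0,0,0,-130,0,0,0,-160,0,0,0,-180,0,0,0,-180,0]'

```text
clock: 5.05
tcp_pos: [0.6466, -0.033, 0.2187]
orientation: [1.53, 2.74, 0.003]
contact_force: [0.5, -0.3, -5.5]
grip_width: 0.0491
```

```bash
python3 - <<'E'
from h import *
shot('wrist','w4');shot('top','t4');to((.55,-.16,.24),0);to((.55,-.16,.24),31.5);print(r.get_obs()['contact_force'])
E
```

```text
tcp [ 0.6451 -0.0327  0.2159] jaw yaw 31.66 q7 0.68 tilt [ 7.e-04 -7.e-04 -1.e+00] -> shift [ -58.5 -147.8  -24. ] turn 31.66 dist 161.0
tcp [ 0.6451 -0.0327  0.2159] jaw yaw 31.66 q7 0.68 tilt [ 7.e-04 -7.e-04 -1.e+00] -> shift [ -58.5 -147.8  -24. ] turn 0.16 dist 161.0
[-0.11008824 -0.17245253 -4.56849856]
```

View pics/w4.png

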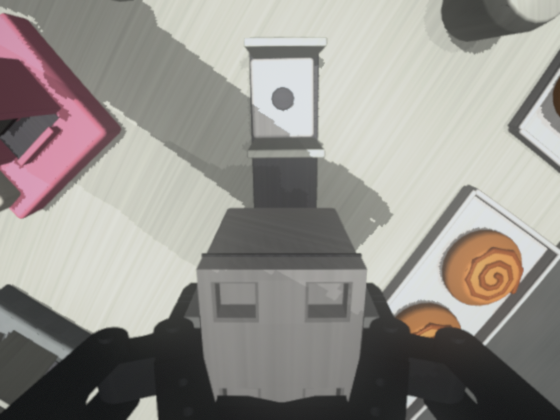

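View pics/t4.png

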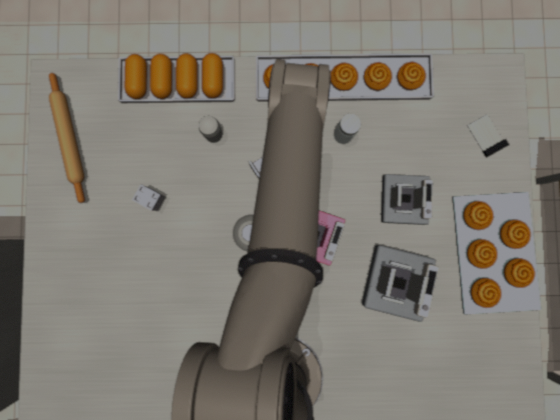

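The tin is held: opening 49 mm, load about 4.6 N. Next I'll move to a free bench spot near (0.56, −0.175) and look at the coder before setting down.

```bash
python3 - <<'E'
from h import *
to((.56,-.175,.22),31.5)
f=load('top0')
for p in [(346,218),(296,205),(337,265),(290,255),(383,175),(432,176),(431,224),(384,224)]: print(p,onz(f,p,.04).round(3))
E
```

```text
tcp [ 0.6451 -0.0327  0.2159] jaw yaw 31.66 q7 0.68 tilt [ 7.e-04 -7.e-04 -1.e+00] -> shift [ -76.5 -147.2   -4.1] turn 0.16 dist 166.0
(346, 218) [ 0.451 -0.193  0.04 ]
(296, 205) [ 0.49  -0.052  0.04 ]
(337, 265) [ 0.319 -0.165  0.04 ]
(290, 255) [ 0.348 -0.033  0.04 ]
(383, 175) [ 0.574 -0.302  0.04 ]
(432, 176) [ 0.569 -0.442  0.04 ]
(431, 224) [ 0.432 -0.434  0.04 ]
(384, 224) [ 0.433 -0.301  0.04 ]
```

Call:
send_rows --moves '[-19,-37,-4,0,-38,-74,-4,0,-57,-111,-4,0,-76,-147,-4,0,-76,-147,-4,0]'

```text
clock: 5.78
tcp_pos: [0.5572, -0.1789, 0.2193]
orientation: [-1.54, -2.736, 0.004]
contact_force: [0.8, 0.6, -5.0]
grip_width: 0.0495
```

```bash
python3 - <<'E'
from h import *
shot('wrist','w5');to((.56,-.175,.0275),31.5)
E
```

```text
tcp [ 0.5588 -0.1762  0.2193] jaw yaw 31.44 q7 0.92 tilt [ 0.0013 -0.0019 -1.    ] -> shift [  0.2   2.  191.8] turn -0.06 dist 192.0
```

View pics/w5.png

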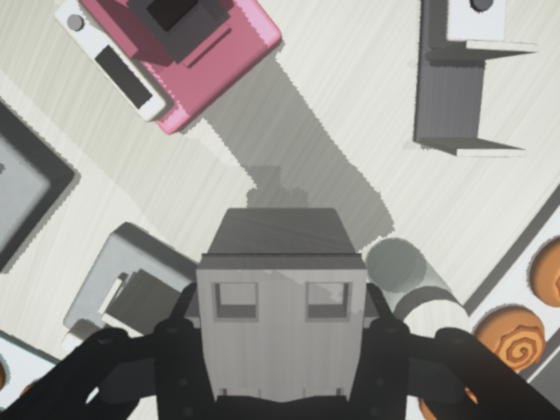

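The tin hangs clear of the jar (about 400,290) and the coder. Lowering.

Call:
send_rows --moves '[0,0,40,0,0,0,80,0,0,0,120,0,0,0,155,0,0,0,180,0,0,0,187,0,0,0,191,0,0,0,191,0]'

```text
clock: 6.82
tcp_pos: [0.5613, -0.1745, 0.0299]
orientation: [1.53, 2.742, 0.001]
contact_force: [0.5, 0.4, -4.9]
grip_width: 0.0493
```

Call:
send_rows --moves '[0,0,1,0,0,0,2,0,0,0,2,0]'

```text
clock: 7.2
tcp_pos: [0.5609, -0.1747, 0.0277]
orientation: [1.531, 2.742, 0.001]
contact_force: [0.4, -0.1, -3.2]
grip_width: 0.0489
```

Call:
send_rows --moves '[0,0,1,0,0,0,1,0]'

```text
clock: 7.45
tcp_pos: [0.561, -0.1747, 0.0274]
orientation: [1.531, 2.742, 0.001]
contact_force: [-1.9, 0.6, 6.1]
grip_width: 0.0492
```

Call:
send_rows --moves '[0,0,0,0,0,0,0,0,0,0,0,0,0,0,0,0]' --hand 0

```text
clock: 7.95
tcp_pos: [0.5606, -0.1746, 0.0262]
orientation: [1.531, 2.743, -0.0]
contact_force: [-0.3, -0.8, 0.3]
grip_width: 0.0855
```

Call:
send_rows --moves '[0,0,-20,0,0,0,-55,0,0,0,-95,0,0,0,-130,10,0,0,-160,20,0,0,-190,30,0,0,-200,40,0,0,-200,50]'

```text
clock: 8.95
tcp_pos: [0.5612, -0.1749, 0.2289]
orientation: [2.551, 1.83, 0.005]
contact_force: [0.7, -0.2, -0.2]
grip_width: 0.0852
```

Call:
send_rows --moves '[0,0,0,10,0,0,0,20,0,0,0,30,0,0,0,40,0,0,0,40]'

```text
clock: 9.57
tcp_pos: [0.5606, -0.1745, 0.2273]
orientation: [3.022, 0.859, 0.001]
contact_force: [-0.6, 0.5, -0.2]
grip_width: 0.0857
```

```bash
python3 - <<'E'
from h import *
shot('wrist','w6');to((.56,-.175,.0275),-58.5)
E
```

```text
tcp [ 0.5606 -0.1745  0.2271] jaw yaw -58.14 q7 -0.46 tilt [ 7.e-04  3.e-04 -1.e+00] -> shift [ -0.9   0.  199.6] turn 0.36 dist 200.0
```

View pics/w6.png

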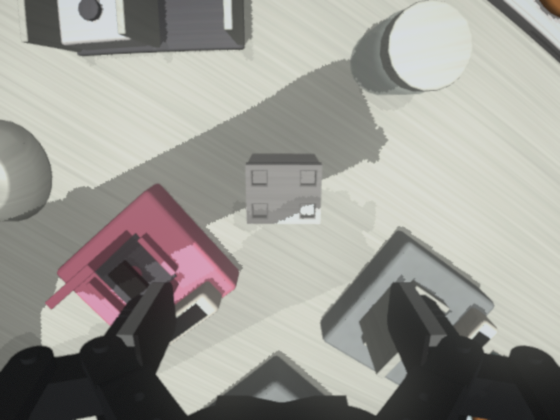

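```bash
python3 - <<'E'
from h import *
im=cv2.imread('pics/w6.png')[145:240,230:340];cv2.imwrite('pics/w6c.png',cv2.resize(im,None,fx=7,fy=6.3157,interpolation=cv2.INTER_CUBIC) if 0 else cv2.resize(im,None,fx=6,fy=6,interpolation=cv2.INTER_CUBIC))
to((.5,-.36,.27),0)
E
```

```text
tcp [ 0.5606 -0.1745  0.2271] jaw yaw -58.14 q7 -0.46 tilt [ 7.e-04  3.e-04 -1.e+00] -> shift [-149.4  125.5  -42.9] turn -58.14 dist 200.0
```

View pics/w6c.png

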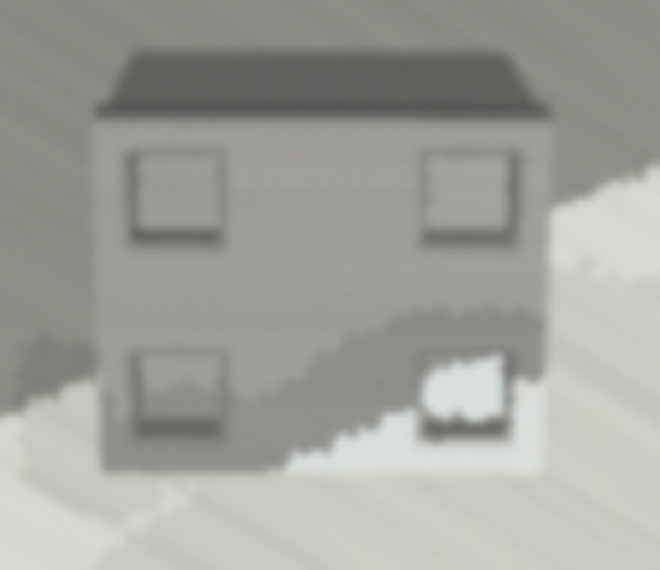

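```bash
python3 - <<'E'
from h import *
f=load('w6')
tin4(f,cc([(97,120),(550,118),(543,470),(103,470)],230,145,6),.072,'corners')
tin4(f,cc([(177,196),(469,196),(465,394),(180,394)],230,145,6),.072,'pockets')
E
```

```text
corners c [ 0.5615 -0.176   0.072 ] e1 0.061 -58.18 e2 0.0495 -148.25
pockets c [ 0.5617 -0.1757  0.072 ] e1 0.0394 -58.31 e2 0.0279 -148.32
```

Call:
send_rows --moves '[-25,21,-40,0,-50,42,-43,-8,-75,63,-43,-18,-100,84,-43,-28,-125,105,-43,-38,-149,125,-43,-48,-149,125,-43,-58,-149,125,-43,-58]'

```text
clock: 10.62
tcp_pos: [0.499, -0.3597, 0.2699]
orientation: [2.228, 2.214, 0.001]
contact_force: [0.6, -0.1, -0.3]
grip_width: 0.0853
```

```bash
python3 - <<'E'
from h import *
shot('wrist','w7');to((.5605,-.1755,.0275),-58.5)
E
```

```text
tcp [ 0.4993 -0.3592  0.2697] jaw yaw -0.43 q7 0.75 tilt [ 4.e-04  8.e-04 -1.e+00] -> shift [184.   59.6 242.4] turn 58.07 dist 310.0
```

View pics/w7.png

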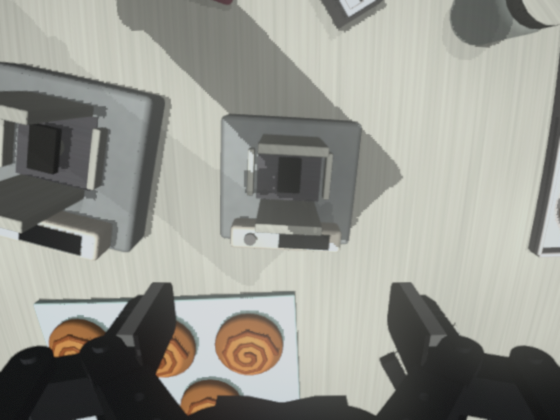

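The small grey coder spans (222–360, 113–247), with a black pad at about (289,175) and cheeks above and below it in the image. Enlarging to measure.

```bash
python3 - <<'E'
from h import *
im=cv2.imread('pics/w7.png')[105:255,210:370];cv2.imwrite('pics/w7c.png',cv2.resize(im,None,fx=4,fy=4,interpolation=cv2.INTER_CUBIC))
E
```

```text
(no output)
```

View pics/w7c.png

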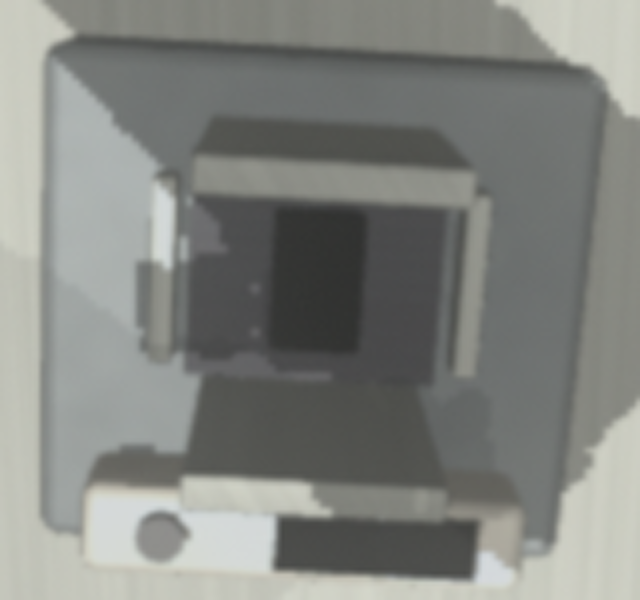

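```bash
python3 - <<'E'
from h import *
f=load('w7');C=lambda l:cc(l,210,105,4)
c=tin4(f,C([(194,172),(473,190),(444,505),(184,491)]),.12,'cheek tops centrelines (56 x 66)')
c=tin4(f,C([(192,190),(472,207),(445,492),(185,475)]),.12,'cheek inner (56 x 58)')
c=tin4(f,C([(195,155),(475,172),(443,518),(183,507)]),.12,'cheek outer (56 x 74)')
tin4(f,C([(277,208),(367,212),(357,352),(270,350)]),.059,'pad (22x34)')
tin4(f,C([(178,173),(470,194),(455,376),(172,358)]),.054,'stops tops inner(70 x ?)')
tin4(f,C([(48,42),(603,72),(549,552),(44,530)]),.04,'housing (140x130) centre 12mm -y of nest')
E
```

```text
cheek tops centrelines (56 x 66) c [ 0.506 -0.355  0.12 ] e1 0.0543 -3.85 e2 0.0657 -93.38
cheek inner (56 x 58) c [ 0.5059 -0.3552  0.12  ] e1 0.0544 -4.09 e2 0.0591 -93.26
cheek outer (56 x 74) c [ 0.506 -0.355  0.12 ] e1 0.0543 -3.39 e2 0.0723 -93.46
pad (22x34) c [ 0.5061 -0.3548  0.059 ] e1 0.0212 -2.32 e2 0.0345 -93.42
stops tops inner(70 x ?) c [ 0.5066 -0.3547  0.054 ] e1 0.0701 -4.3 e2 0.0454 -93.24
housing (140x130) centre 12mm -y of nest c [ 0.5049 -0.3661  0.04  ] e1 0.1353 -3.22 e2 0.1265 -93.47
```

```bash
python3 - <<'E'
from h import *
to((.5616,-.1757,.17),-58.25)
E
```

```text
tcp [ 0.4993 -0.3592  0.2697] jaw yaw -0.43 q7 0.75 tilt [ 4.e-04  8.e-04 -1.e+00] -> shift [183.9  60.8  99.9] turn 57.82 dist 218.0
```

Call:
send_rows --moves '[40,13,20,8,80,26,40,16,120,40,60,24,160,53,80,32,184,61,100,40,184,61,100,50,184,61,100,58,184,61,100,58]'

```text
clock: 11.68
tcp_pos: [0.5618, -0.1746, 0.1693]
orientation: [3.022, 0.859, -0.0]
contact_force: [0.2, -1.6, -0.5]
grip_width: 0.0854
```

```bash
python3 - <<'E'
from h import *
print(r.get_obs()['tcp_pos']);shot('wrist','w8');to((.5616,-.1757,.0265),-58.25)
E
```

```text
[ 0.56176788 -0.17463633  0.1692741 ]
tcp [ 0.5617 -0.1749  0.1693] jaw yaw -58.18 q7 -0.4 tilt [-2.e-04  1.e-04 -1.e+00] -> shift [ -0.5   0.7 142.8] turn 0.07 dist 143.0
```

View pics/w8.png

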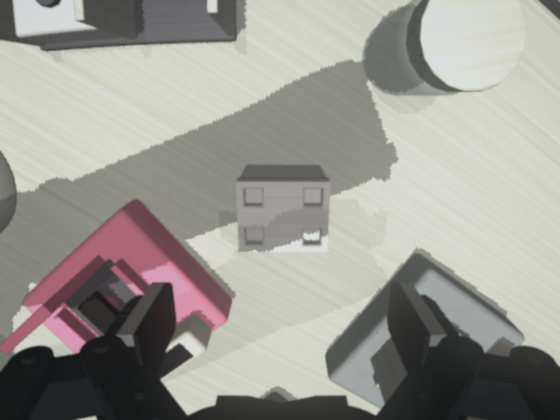

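The tin is centred at about (283,208), square to the jaws. Descend and grip.

Call:
send_rows --moves '[-0.5,0.7,30,0,-0.5,0.7,60,0,-0.5,0.7,90,0,-0.5,0.7,115,0,-0.5,0.7,135,0,-0.5,0.7,143,0,-0.5,0.7,143,0]'

```text
clock: 12.6
tcp_pos: [0.5614, -0.1765, 0.0263]
orientation: [-3.022, -0.857, 0.0]
contact_force: [0.2, -0.1, 0.8]
grip_width: 0.0853
```

Call:
send_rows --moves '[0,0,0,0,0,0,0,0,0,0,0,0,0,0,0,0,0,0,0,0,0,0,0,0]' --hand 1 --newtons 80

```text
clock: 13.35
tcp_pos: [0.5627, -0.1768, 0.0274]
orientation: [3.021, 0.857, 0.004]
contact_force: [0.7, -0.2, 6.9]
grip_width: 0.0612
```

Call:
send_rows --moves '[0,0,-10,0,0,0,-30,0,0,0,-60,0,0,0,-95,0,0,0,-130,0,0,0,-165,0,0,0,-190,0,0,0,-190,0]'

```text
clock: 14.35
tcp_pos: [0.5619, -0.177, 0.2185]
orientation: [3.022, 0.856, 0.005]
contact_force: [-0.8, 0.5, -6.0]
grip_width: 0.0611
```

```bash
python3 - <<'E'
from h import *
shot('wrist','w9');to((.506,-.355,.22),-3.4);print(r.get_obs()['contact_force'])
E
```

```text
tcp [ 0.5611 -0.1763  0.2168] jaw yaw -58.36 q7 -0.44 tilt [ 0.0011  0.     -1.    ] -> shift [-140.7  123.2   -3.3] turn -54.96 dist 187.0
[ 0.19228599  0.02964464 -4.89008978]
```

View pics/w9.png

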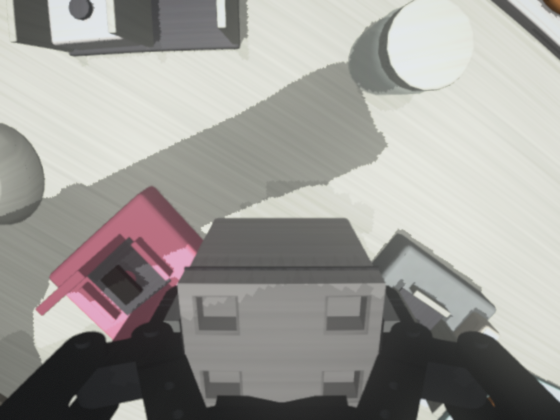

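```bash
python3 - <<'E'
from h import *
f=load('w9');o=r.get_obs();R=Ro.from_rotvec(o['orientation']).as_matrix();p=o['tcp_pos']
im=cv2.imread('pics/w9.png')[205:420,170:400];cv2.imwrite('pics/w9c.png',cv2.resize(im,None,fx=2.75,fy=2.75,interpolation=cv2.INTER_CUBIC))
for px in [(217,314),(347,313),(183,281),(384,280)]:
    print(px,(R.T@(onz(f,px,p[2]+.0455)-p)*1000).round(1))
E
```

```text
(217, 314) [ 14.5 -19.2 -45.5]
(347, 313) [ 14.7  20.2 -45.5]
(183, 281) [ 25.6 -28.6 -45.5]
(384, 280) [ 25.8  30.6 -45.5]
```

View pics/w9c.png

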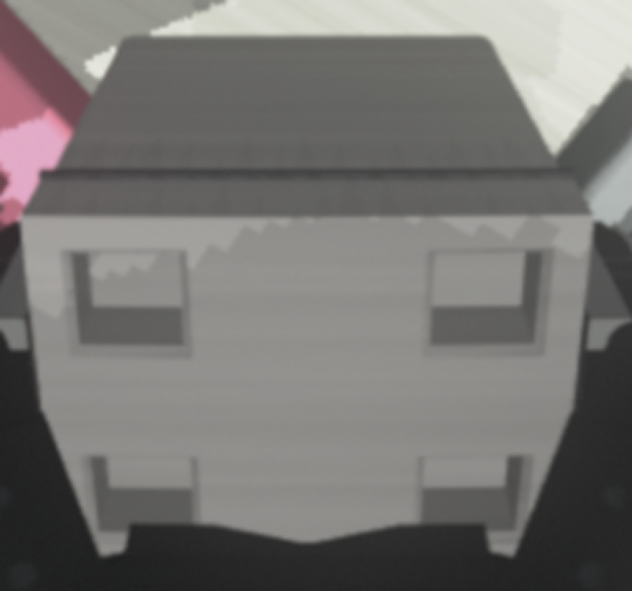

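The tin is centred in the hand to better than 1 mm. Move over the nest.

Call:
send_rows --moves '[-28,25,-4,-7,-56,49,-4,-14,-84,74,-4,-21,-112,98,-4,-28,-141,123,-4,-36,-141,123,-4,-45,-141,123,-4,-55,-141,123,-4,-55]'

```text
clock: 15.4
tcp_pos: [0.5048, -0.3546, 0.2187]
orientation: [-2.285, -2.151, 0.001]
contact_force: [0.8, -0.1, -4.6]
grip_width: 0.0609
```

```bash
python3 - <<'E'
from h import *
shot('wrist','w10');shot('scene','s10')
for i in range(3): to((.506,-.355,.083),-3.4); r.grab_frame('top')
im=cv2.imread('pics/s10.png')[150:400,20:260];cv2.imwrite('pics/s10c.png',cv2.resize(im,None,fx=2.4,fy=2.4))
E
```

```text
tcp [ 0.5053 -0.3547  0.2192] jaw yaw -3.55 q7 0.71 tilt [ 9.0e-04 -1.8e-03 -1.0e+00] -> shift [ -0.4   1.  136.2] turn -0.15 dist 136.0
tcp [ 0.5055 -0.3548  0.2195] jaw yaw -3.52 q7 0.71 tilt [ 6.0e-04 -1.4e-03 -1.0e+00] -> shift [ -0.3   0.7 136.5] turn -0.12 dist 136.0
tcp [ 0.5057 -0.3548  0.2197] jaw yaw -3.47 q7 0.71 tilt [ 3.0e-04 -1.1e-03 -1.0e+00] -> shift [ -0.2   0.5 136.7] turn -0.07 dist 137.0
```

View pics/w10.png

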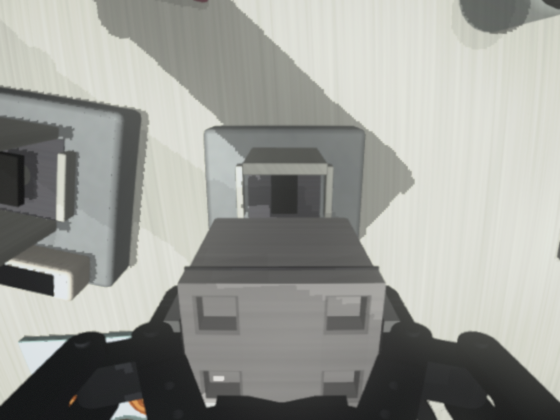

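View pics/s10c.png

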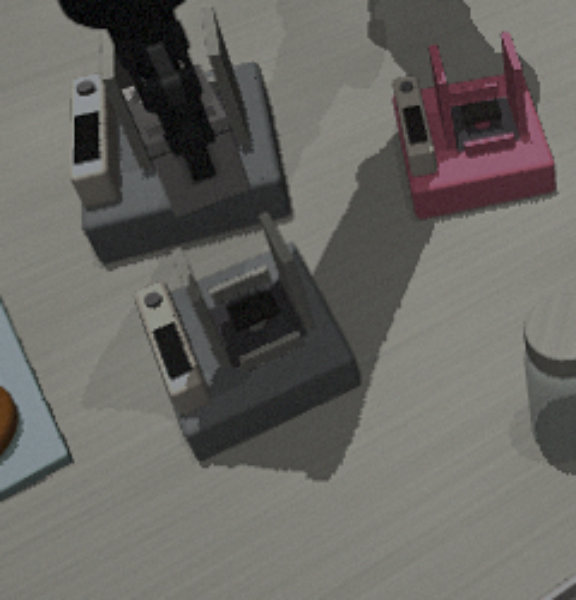

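Call:
send_rows --moves '[-0.3,0.7,30,0,-0.3,0.7,50,0,-0.3,0.7,65,0,-0.3,0.7,65,0]'

```text
clock: 16.15
tcp_pos: [0.506, -0.355, 0.1541]
orientation: [-2.284, -2.154, 0.001]
contact_force: [-0.4, -0.1, -4.3]
grip_width: 0.0612
```

```bash
python3 - <<'E'
from h import *
shot('wrist','w11')
for i in range(3): to((.506,-.355,.083),-3.4); r.grab_frame('top')
E
```

```text
tcp [ 0.5065 -0.3555  0.1551] jaw yaw -3.36 q7 0.75 tilt [ 1.e-04 -7.e-04 -1.e+00] -> shift [ 0.5 -0.5 72.1] turn 0.04 dist 72.0
tcp [ 0.5069 -0.3559  0.1558] jaw yaw -3.36 q7 0.75 tilt [-5.e-04  6.e-04 -1.e+00] -> shift [ 0.8 -1.  72.8] turn 0.04 dist 73.0
tcp [ 0.5071 -0.356   0.1561] jaw yaw -3.36 q7 0.75 tilt [-7.0e-04  1.3e-03 -1.0e+00] -> shift [ 1.  -1.2 73.1] turn 0.04 dist 73.0
```

View pics/w11.png

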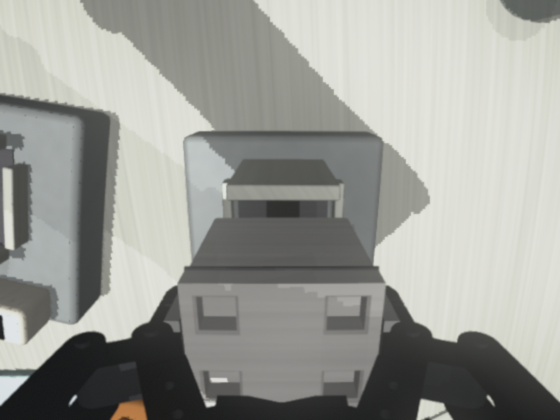

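Call:
send_rows --moves '[0.5,-0.5,15,0,0.5,-0.5,30,0,0.5,-0.5,45,0,0.5,-0.5,60,0,0.5,-0.5,70,0,0.5,-0.5,70,0]'

```text
clock: 17.1
tcp_pos: [0.5056, -0.3547, 0.0843]
orientation: [-2.284, -2.154, 0.001]
contact_force: [-0.2, 0.7, -4.7]
grip_width: 0.0609
```

Call:
send_rows --moves '[0,0,4,0,0,0,8,0,0,0,12,0,0,0,16,0,0,0,16,0]'

```text
clock: 17.73
tcp_pos: [0.5067, -0.3554, 0.0702]
orientation: [2.285, 2.155, 0.001]
contact_force: [-1.6, 1.3, 7.9]
grip_width: 0.0611
```

Call:
send_rows --moves '[0,0,1,0,0,0,1.5,0,0,0,1.5,0]'

```text
clock: 18.1
tcp_pos: [0.5066, -0.3554, 0.069]
orientation: [2.285, 2.155, 0.001]
contact_force: [-1.9, 2.3, 8.4]
grip_width: 0.0613
```

Call:
send_rows --moves '[0,0,1,0,0,0,2,0,0,0,3,0,0,0,3,0]'

```text
clock: 18.6
tcp_pos: [0.5067, -0.3555, 0.0673]
orientation: [2.285, 2.154, 0.003]
contact_force: [-6.2, 5.3, 20.8]
grip_width: 0.061
```

The force jumped to 21 N, so the feet are on the floor. Hold there for more than a second.

Call:
send_rows --moves '[0,0,0,0,0,0,0,0,0,0,0,0,0,0,0,0,0,0,0,0,0,0,0,0,0,0,0,0,0,0,0,0]'

```text
clock: 19.6
tcp_pos: [0.5067, -0.3555, 0.0673]
orientation: [2.285, 2.154, 0.003]
contact_force: [-5.4, 3.7, 20.1]
grip_width: 0.0609
```

```bash
python3 - <<'E'
from h import *
shot('wrist','w12');shot('scene','s12')
im=cv2.imread('pics/s12.png')[200:360,60:200];im=cv2.resize(im,None,fx=3,fy=3)
w=cv2.imread('pics/w12.png')
cv2.imwrite('pics/c12.png',np.hstack([cv2.resize(w,(380,480)),im[:480,:420]]))
f=load('w12');o=r.get_obs();R=Ro.from_rotvec(o['orientation']).as_matrix();p=o['tcp_pos'];print(p,o['contact_force'])
E
```

```text
[ 0.50667774 -0.35551457  0.06734525] [-5.6649187   4.9106381  20.25879894]
```

View pics/c12.png

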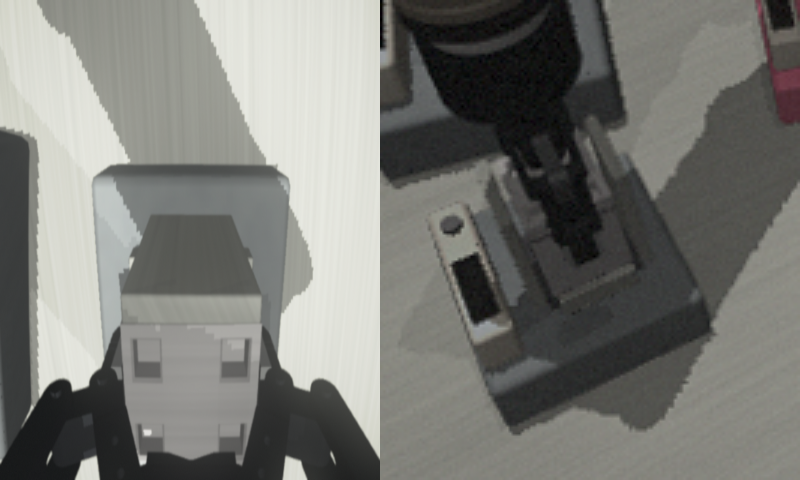

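The tin sits in the nest between the cheeks, with its lid just below the cheek top. Lift straight out.

Call:
send_rows --moves '[0,0,-15,0,0,0,-35,0,0,0,-60,0,0,0,-85,0,0,0,-110,0,0,0,-140,0,0,0,-165,0,0,0,-165,0]'

```text
clock: 20.7
tcp_pos: [0.5069, -0.3557, 0.2317]
orientation: [2.283, 2.153, 0.002]
contact_force: [-0.5, -0.5, -4.0]
grip_width: 0.0615
```

```bash
python3 - <<'E'
from h import *
shot('wrist','w13')
to((.60,0,.235),28);to((.5145,.3693,.235),61);print(r.get_obs()['joints'].round(2))
f=load('w13');im=cv2.imread('pics/w13.png')[205:420,170:400];cv2.imwrite('pics/w13c.png',cv2.resize(im,None,fx=2.75,fy=2.75,interpolation=cv2.INTER_CUBIC))
E
```

```text
tcp [ 0.5062 -0.3549  0.23  ] jaw yaw -3.34 q7 0.71 tilt [-1.e-04  9.e-04 -1.e+00] -> shift [359.7  73.   -5. ] turn -31.34 dist 367.0
tcp [ 0.5062 -0.3549  0.23  ] jaw yaw -3.34 q7 0.71 tilt [-1.e-04  9.e-04 -1.e+00] -> shift [723.4 -33.9  -5.1] turn -64.34 dist 724.0
[ 0.06  0.44  0.62  1.73 -0.28  1.06  0.71]
```

View pics/w13c.png

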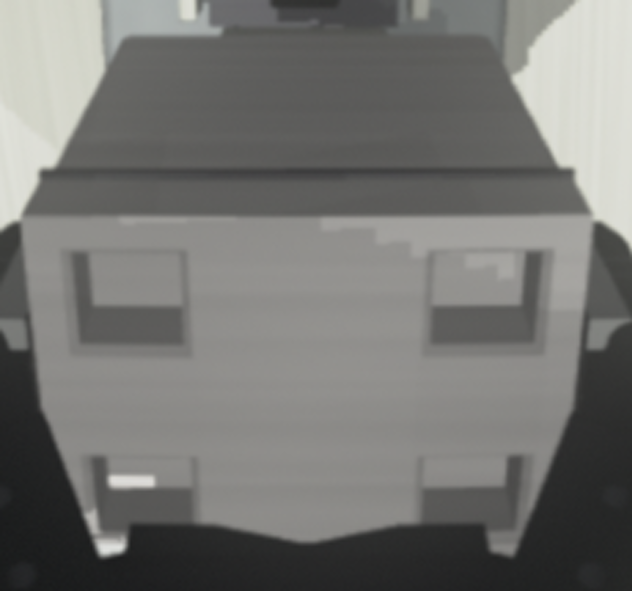

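No slip: the lid looks identical to the pre-press view. Next, go to a spot 60 mm short of the lone tin to re-measure it with the tin in hand.

```bash
python3 - <<'E'
from h import *
to((.462,.398,.21),61)
E
```

```text
tcp [ 0.5062 -0.3549  0.23  ] jaw yaw -3.34 q7 0.71 tilt [-1.e-04  9.e-04 -1.e+00] -> shift [749.  -88.   19.8] turn -64.34 dist 754.0
```

Call:
send_rows --moves '[30,0,-5,0,78,0,-5,-4,126,0,-5,-9,174,0,-5,-14,222,0,-5,-19,270,0,-5,-24,318,0,-5,-29,366,0,-5,-34]'

```text
clock: 21.75
tcp_pos: [0.5263, 0.0119, 0.2332]
orientation: [-1.55, -2.73, 0.003]
contact_force: [0.3, 0.3, -5.6]
grip_width: 0.0614
```

```bash
python3 - <<'E'
from h import *
to((.462,.398,.21),61)
E
```

```text
tcp [0.5263 0.0119 0.2332] jaw yaw 30.82 q7 0.51 tilt [ 9.0e-04 -2.4e-03 -1.0e+00] -> shift [364.5 142.7  23.2] turn -30.18 dist 392.0
```

Call:
send_rows --moves '[50,20,3,-4,100,40,6,-8,150,60,9,-12,200,80,12,-16,255,100,15,-20,310,120,18,-25,364,142,22,-30,364,142,22,-30]'

```text
clock: 22.75
tcp_pos: [0.4598, 0.4018, 0.2101]
orientation: [-0.78, -3.039, 0.001]
contact_force: [-0.9, -0.8, -5.7]
grip_width: 0.0613
```

Call:
send_rows --moves '[0,0,0,0,0,0,0,0,0,0,0,0]'

```text
clock: 23.12
tcp_pos: [0.4646, 0.3946, 0.2127]
orientation: [0.799, 3.038, -0.001]
contact_force: [-0.3, -0.5, -3.5]
grip_width: 0.0612
```

```bash
python3 - <<'E'
from h import *
shot('wrist','w14');to((.5145,.3693,.21),61)
im=cv2.imread('pics/w14.png')[100:220,220:360];cv2.imwrite('pics/w14c.png',cv2.resize(im,None,fx=5,fy=5,interpolation=cv2.INTER_CUBIC))
E
```

```text
tcp [0.4645 0.3949 0.2129] jaw yaw 60.56 q7 0.3 tilt [-1.e-04 -0.e+00 -1.e+00] -> shift [-56.1   2.2   2.9] turn -0.44 dist 56.0
```

View pics/w14.png

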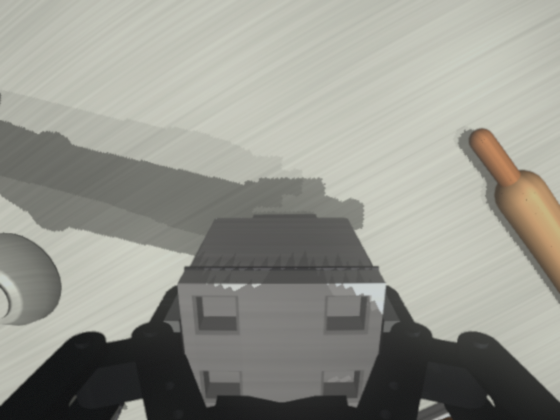

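View pics/w14c.png

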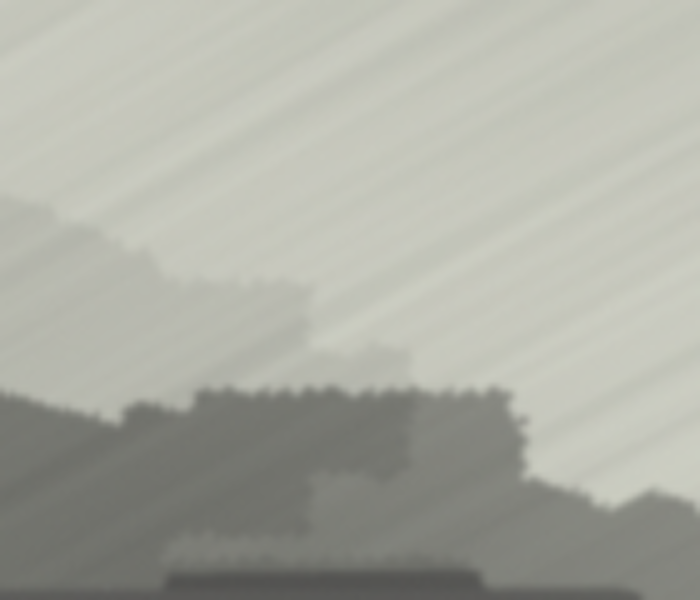

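The lone tin is hidden behind the held tin because image-up is tool +x. I'll move to the other side of it.

Call:
send_rows --moves '[-30,0,3,-0.4,-60,2,3,-0.4,-90,2,3,-0.4,-116,2,3,-0.4,-116,2,3,-0.4,-116,2,3,-0.4,-116,2,3,-0.4]'

```text
clock: 24.05
tcp_pos: [0.5652, 0.3418, 0.2098]
orientation: [-0.783, -3.042, -0.001]
contact_force: [1.0, -0.9, -4.2]
grip_width: 0.0611
```

```bash
python3 - <<'E'
from h import *
shot('wrist','w15');to((.5145,.3693,.21),61)
im=cv2.imread('pics/w15.png')[60:200,210:370];cv2.imwrite('pics/w15c.png',cv2.resize(im,None,fx=4,fy=4,interpolation=cv2.INTER_CUBIC))
E
```

```text
tcp [0.5652 0.3418 0.2099] jaw yaw 61.15 q7 0.5 tilt [ 7.e-04  3.e-04 -1.e+00] -> shift [57.7 -0.4 -0.1] turn 0.15 dist 58.0
```

View pics/w15.png

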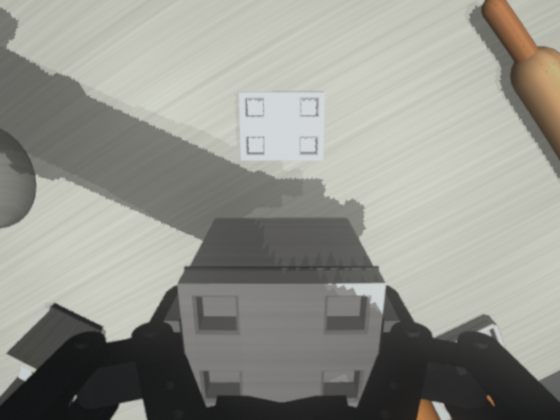

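View pics/w15c.png

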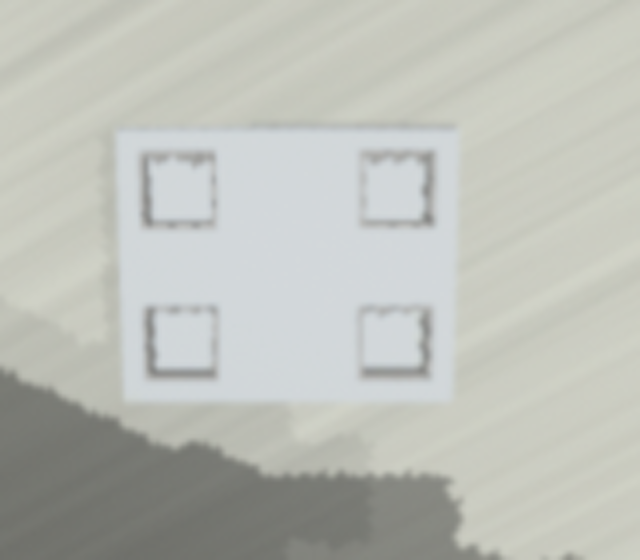

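The lone tin now shows clearly at (239–324, 92–160), with all four pockets visible.

```bash
python3 - <<'E'
from h import *
f=load('w15')
c1=tin4(f,cc([(116,128),(457,126),(451,402),(123,401)],210,60,4),.072,'corners')
c2=tin4(f,cc([(179,189),(398,188),(395,341),(181,342)],210,60,4),.072,'pockets')
c=(c1+c2)/2
# held tin in same picture
o=r.get_obs();R=Ro.from_rotvec(o['orientation']).as_matrix();p=o['tcp_pos']
for px in [(216.4,314),(346.9,314)]: print((R.T@(onz(f,px,p[2]+.0455)-p)*1000).round(1))
t=R@np.array([.0005,.0004,0]); print('tin offset world',t)
to((c[0]-t[0],c[1]-t[1],.19),61.0)
E
```

```text
corners c [0.5148 0.369  0.072 ] e1 0.0615 61.21 e2 0.0498 -28.75
pockets c [0.5148 0.3694 0.072 ] e1 0.0397 61.4 e2 0.0277 -29.04
[ 16.9 -19.8 -45.5]
[ 16.9  19.2 -45.5]
tin offset world [-2.44893976e-04  5.91630591e-04  4.29242980e-07]
tcp [0.5652 0.3418 0.2099] jaw yaw 61.15 q7 0.5 tilt [ 7.e-04  3.e-04 -1.e+00] -> shift [56.9 -0.7 19.9] turn 0.15 dist 60.0
```

```bash
python3 - <<'E'
from h import *
f=load('w15');T=f['world_to_cam'];c=-T[:3,:3].T@T[:3,3]
o=r.get_obs();R=Ro.from_rotvec(o['orientation']).as_matrix();p=o['tcp_pos']
print('cam in tool',(R.T@(c-p)).round(4),'view',(R.T@-T[:3,:3].T[:,2]).round(4),o['qvel'].round(4),p)
# ideal: nominal cam pose in tool [.0789,-.0002,-.1416], view [-.306,-.001,.952] -> camera-derived TCP
Rc=T[:3,:3].T
f0=load('wrist0')
for i in range(3):
    g=r.grab_frame('wrist');o=r.get_obs();R=Ro.from_rotvec(o['orientation']).as_matrix();T=g['world_to_cam'];c=-T[:3,:3].T@T[:3,3];print((R.T@(c-o['tcp_pos'])).round(4),(R.T@-T[:3,:3].T[:,2]).round(4),o['tcp_pos'].round(4))
E
```

```text
cam in tool [ 0.0789 -0.0003 -0.1417] view [-3.057e-01 -9.000e-04  9.521e-01] [ 0.0017  0.0023  0.003  -0.0025  0.0025 -0.0006  0.0009] [0.5652463  0.34178405 0.2098571 ]
[ 0.079  -0.0003 -0.1417] [-3.057e-01 -7.000e-04  9.521e-01] [0.5654 0.3416 0.2099]
[ 0.079  -0.0003 -0.1417] [-3.057e-01 -7.000e-04  9.521e-01] [0.5656 0.3415 0.2099]
[ 0.079  -0.0003 -0.1417] [-3.058e-01 -7.000e-04  9.521e-01] [0.5657 0.3414 0.2099]
```

```bash
python3 - <<'E'
from h import *
im=cv2.imread('pics/w15.png');cv2.imwrite('pics/w15d.png',cv2.resize(im[260:410,175:395],None,fx=3.6,fy=3.6,interpolation=cv2.INTER_CUBIC))
E
```

```text
(no output)
```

View pics/w15d.png

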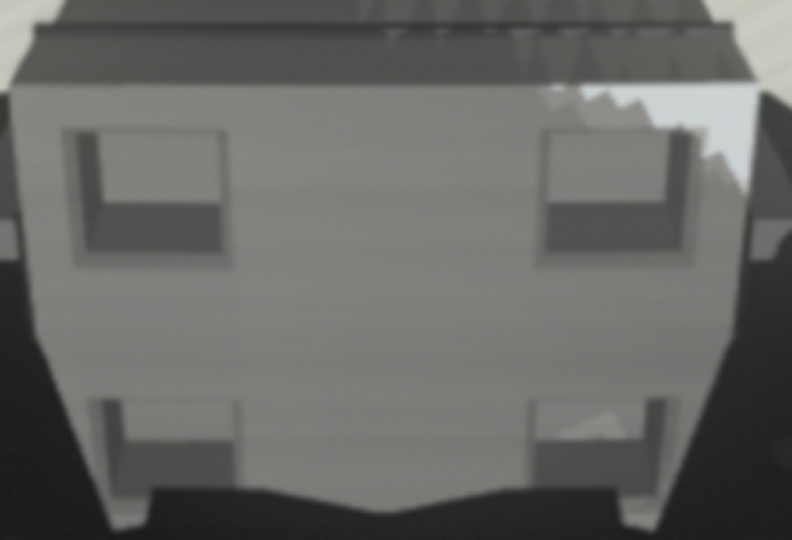

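```bash
python3 - <<'E'
from h import *
f=load('w15');T=f['world_to_cam'];R=None
# tool frame at picture from camera: use obs (consistent)
o=r.get_obs();R=Ro.from_rotvec(o['orientation']).as_matrix()
c=-T[:3,:3].T@T[:3,3];p=c-R@np.array([.079,-.0003,-.1417])
for hz in (.0425,.0435,.0445,.0455):
    g=lambda q:(R.T@(onz(f,cc([q],175,260,3.6)[0],p[2]+hz)-p)*1000)
    L,Rr=g((12,85)),g((757,83))
    e=(L[0]+Rr[0])/2; a=g((150,128))[0]; m=(g((150,268))[0]+g((150,398))[0])/2
    m2=(g((620,268))[0]+g((620,398))[0])/2
    cl=g((150,195));cr=g((620,195))
    print(hz,'width',(Rr[1]-L[1]).round(2),'ymid',((Rr[1]+L[1])/2).round(2),'edge-25',(e-25).round(2),'mid',m.round(2),m2.round(2),'top',a.round(1),'pock',cl.round(1),cr.round(1))
E
```

```text
0.0425 width 61.99 ymid -0.32 edge-25 0.71 mid 0.49 0.52 top 21.7 pock [ 15.1 -20.4 -42.5] [ 15.1  19.8 -42.5]
0.0435 width 61.37 ymid -0.32 edge-25 1.24 mid 1.28 1.31 top 22.2 pock [ 15.8 -20.2 -43.5] [ 15.8  19.6 -43.5]
0.0445 width 60.74 ymid -0.32 edge-25 1.78 mid 2.07 2.1 top 22.8 pock [ 16.4 -20.  -44.5] [ 16.4  19.4 -44.5]
0.0455 width 60.12 ymid -0.32 edge-25 2.32 mid 2.86 2.89 top 23.4 pock [ 17.1 -19.8 -45.5] [ 17.1  19.2 -45.5]
```

```bash
python3 - <<'E'
from h import *
o=r.get_obs();R=Ro.from_rotvec(o['orientation']).as_matrix()
t=R@np.array([.0009,-.0003,0]);c=np.array([.5148,.3692]);print((c-t[:2]).round(4))
to((c[0]-t[0],c[1]-t[1],.108),61.1)
E
```

```text
[0.5157 0.369 ]
tcp [0.5657 0.3414 0.2099] jaw yaw 61.11 q7 0.5 tilt [ 2.e-04  2.e-04 -1.e+00] -> shift [ 57.1   0.  101.9] turn 0.01 dist 117.0
```

Call:
send_rows --moves '[15,0,10,0,35,0,30,0,50,0,50,0,57,0,70,0,57,0,85,0,57,0,94,0,57,0,94,0,57,0,94,0]'

```text
clock: 25.25
tcp_pos: [0.517, 0.3685, 0.1165]
orientation: [0.786, 3.041, 0.002]
contact_force: [0.0, -0.7, -5.0]
grip_width: 0.0612
```

Call:
send_rows --moves '[0,0,0,0,0,0,0,0,0,0,0,0]'

```text
clock: 25.62
tcp_pos: [0.5164, 0.3685, 0.116]
orientation: [0.785, 3.042, 0.0]
contact_force: [-1.0, -1.1, -4.9]
grip_width: 0.061
```

```bash
python3 - <<'E'
from h import *
for i in range(3): to((.5157,.369,.108),61.1);r.grab_frame('top')
shot('wrist','w16');shot('scene','s16');to((.5157,.369,.108),61.1)
f=load('s16')
x,y=proj(f,(.515,.369,.1)).astype(int)
s=cv2.imread('pics/s16.png')[y-50:y+50,x-60:x+60];cv2.imwrite('pics/s16c.png',cv2.resize(s,None,fx=6,fy=6,interpolation=cv2.INTER_CUBIC))
E
```

```text
tcp [0.5164 0.3685 0.116 ] jaw yaw 61.05 q7 0.42 tilt [-1.e-04  3.e-04 -1.e+00] -> shift [0.8 0.1 8. ] turn -0.05 dist 8.0
tcp [0.5163 0.3685 0.116 ] jaw yaw 61.06 q7 0.42 tilt [-1.e-04  3.e-04 -1.e+00] -> shift [0.8 0.1 8. ] turn -0.04 dist 8.0
tcp [0.5163 0.3685 0.1159] jaw yaw 61.06 q7 0.42 tilt [-0.e+00  2.e-04 -1.e+00] -> shift [0.8 0.2 7.9] turn -0.04 dist 8.0
tcp [0.5163 0.3684 0.1158] jaw yaw 61.05 q7 0.42 tilt [ 0.  0. -1.] -> shift [0.8 0.2 7.8] turn -0.05 dist 8.0
```

View pics/w16.png

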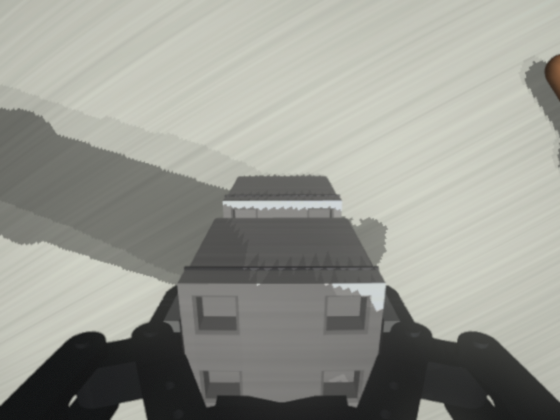

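View pics/s16c.png

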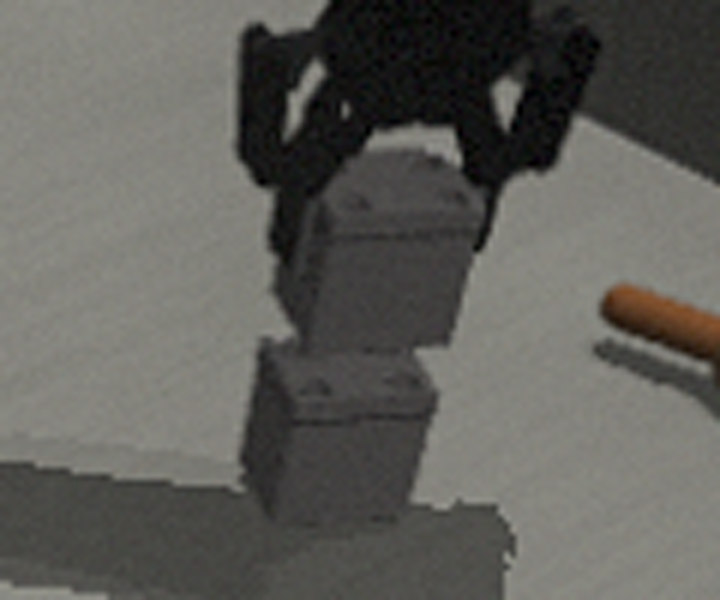

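```bash
python3 - <<'E'
from h import *
im=cv2.imread('pics/w16.png');cv2.imwrite('pics/w16c.png',cv2.resize(im[170:290,170:395],None,fx=3.5,fy=3.5,interpolation=cv2.INTER_CUBIC))
E
```

```text
(no output)
```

View pics/w16c.png

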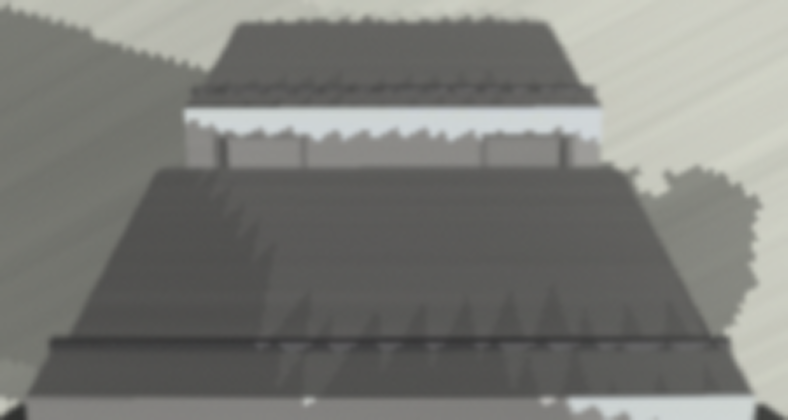

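```bash
python3 - <<'E'
from h import *
f=load('w16');T=f['world_to_cam'];o=r.get_obs();R=Ro.from_rotvec(o['orientation']).as_matrix()
c=-T[:3,:3].T@T[:3,3];p=c-R@np.array([.079,-.0003,-.1417]);print(p,o['tcp_pos'])
g=lambda q,z:(R.T@(onz(f,cc([q],170,170,3.5)[0],z)-p)*1000).round(2)
print('base edge',g((184,107),.072),g((601,107),.072)); print('base z-1.5',g((184,107),.0705),g((601,107),.0705))
for h in(.0425,.0432,.045): print('tin edge',g((28,396),p[2]+h),g((753,396),p[2]+h))
print(g((260,150),.072)[1],g((525.5,150),.072)[1])
E
```

```text
[0.51640689 0.36837437 0.11587398] [0.51627642 0.36843643 0.1158065 ]
base edge [ 27.2  -30.91  43.87] [27.2  30.58 43.87]
base z-1.5 [ 26.78 -31.16  45.37] [26.78 30.83 45.37]
tin edge [ 25.68 -31.43 -42.5 ] [ 25.69  30.63 -42.5 ]
tin edge [ 26.06 -31.21 -43.2 ] [ 26.07  30.41 -43.2 ]
tin edge [ 27.03 -30.64 -45.  ] [ 27.03  29.85 -45.  ]
-19.87 19.62
```

Both estimates agree: the held tin needs about +0.9 mm in tool x and +0.2 mm in tool y. Lower in steps.

Call:
send_rows --moves '[0.9,0.2,4,0,0.9,0.2,8,0,0.9,0.2,12,0,0.9,0.2,14,0,0.9,0.2,14,0,0.9,0.2,14,0]'

```text
clock: 26.62
tcp_pos: [0.5157, 0.3691, 0.1019]
orientation: [0.785, 3.042, 0.0]
contact_force: [0.4, -0.5, -4.2]
grip_width: 0.0612
```

```bash
python3 - <<'E'
from h import *
for i in range(2): to((.5156,.369,.092),61.1);r.grab_frame('top')
print(r.get_obs()['contact_force'])
E
```

```text
tcp [0.5157 0.3691 0.1019] jaw yaw 61.05 q7 0.42 tilt [-1.e-04  2.e-04 -1.e+00] -> shift [ 0.  -0.1  9.9] turn -0.05 dist 10.0
tcp [0.5157 0.3691 0.102 ] jaw yaw 61.05 q7 0.42 tilt [-1.e-04  4.e-04 -1.e+00] -> shift [ 0.  -0.2 10. ] turn -0.05 dist 10.0
[ 0.24772424  0.08164961 -4.45077045]
```

Call:
send_rows --moves '[0,0,2,0,0,0,4,0,0,0,5,0,0,0,6,0,0,0,6,0]'

```text
clock: 27.35
tcp_pos: [0.5155, 0.369, 0.0957]
orientation: [-0.785, -3.042, 0.0]
contact_force: [0.3, -0.9, -4.3]
grip_width: 0.0611
```

The feet are about 3 mm below lid level with no contact force, so they are in the pockets. Continue.

Call:
send_rows --moves '[0,0,1,0,0,0,2,0,0,0,3,0,0,0,3,0]'

```text
clock: 27.85
tcp_pos: [0.5155, 0.369, 0.0927]
orientation: [-0.785, -3.042, 0.0]
contact_force: [-0.0, -0.5, -4.3]
grip_width: 0.0613
```

Call:
send_rows --moves '[0,0,1,0,0,0,1,0,0,0,1,0]'

```text
clock: 28.22
tcp_pos: [0.5157, 0.3692, 0.0923]
orientation: [0.785, 3.042, 0.001]
contact_force: [-1.9, -0.8, 2.8]
grip_width: 0.061
```

Contact at TCP z 0.0923 (expected 0.092), so it is home. Hold briefly with a little more seating, then look before releasing.

Call:
send_rows --moves '[0,0,0.5,0,0,0,0.5,0,0,0,0.5,0,0,0,0.5,0]'

```text
clock: 28.72
tcp_pos: [0.5158, 0.3692, 0.0923]
orientation: [0.785, 3.042, 0.001]
contact_force: [-2.2, -1.7, 7.4]
grip_width: 0.0611
```

```bash
python3 - <<'E'
from h import *
f=shot('scene','s17')
x,y=proj(f,(.515,.369,.08)).astype(int)
s=cv2.imread('pics/s17.png')[y-50:y+50,x-60:x+60];cv2.imwrite('pics/s17c.png',cv2.resize(s,None,fx=6,fy=6,interpolation=cv2.INTER_CUBIC))
E
```

```text
(no output)
```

View pics/s17c.png

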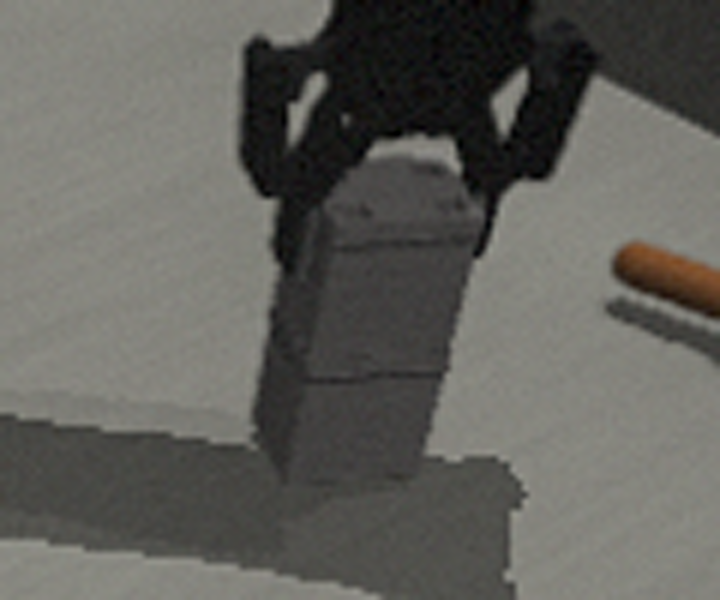

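The picture shows one closed stack with only a thin seam between the tins at about (375,378) and faces flush. Release and rise straight up.

Call:
send_rows --moves '[0,0,0,0,0,0,0,0,0,0,0,0,0,0,0,0,0,0,0,0]' --hand 0

```text
clock: 29.4
tcp_pos: [0.5156, 0.3691, 0.0912]
orientation: [-0.785, -3.042, -0.0]
contact_force: [-0.4, 0.3, 0.6]
grip_width: 0.0855
```

Call:
send_rows --moves '[0,0,-10,0,0,0,-25,0,0,0,-45,0,0,0,-70,0,0,0,-95,0,0,0,-120,0,0,0,-150,0,0,0,-150,0]'

```text
clock: 30.4
tcp_pos: [0.5171, 0.3701, 0.2457]
orientation: [0.785, 3.038, 0.009]
contact_force: [0.5, 0.4, 0.2]
grip_width: 0.0855
```

Call:
send_rows --moves '[0,0,0,0,0,0,0,0,0,0,0,0]'

```text
clock: 30.78
tcp_pos: [0.5152, 0.3688, 0.2405]
orientation: [-0.785, -3.041, 0.002]
contact_force: [-0.6, -0.3, -0.2]
grip_width: 0.0854
```

```bash
python3 - <<'E'
from h import *
shot('wrist','w18');f=shot('scene','s18');print(r.get_obs()['contact_force'])
im=cv2.imread('pics/w18.png');
s=cv2.imread('pics/s18.png')
cv2.imwrite('pics/c18.png',np.hstack([cv2.resize(im[110:280,220:350],(459,600),interpolation=cv2.INTER_CUBIC),cv2.resize(s[90:230,370:440],(300,600),interpolation=cv2.INTER_CUBIC)]))
E
```

```text
[-0.11801956 -0.15307549  0.22604148]
```

View pics/w18.png

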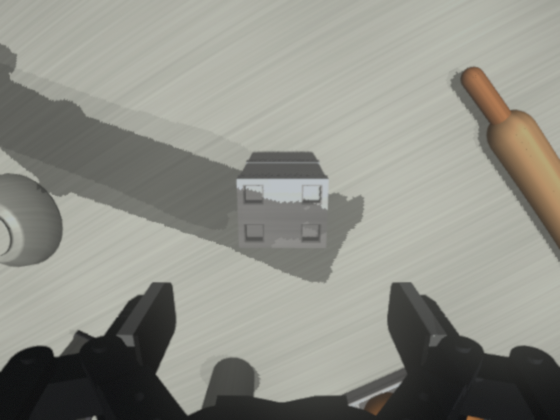

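View pics/s18.png

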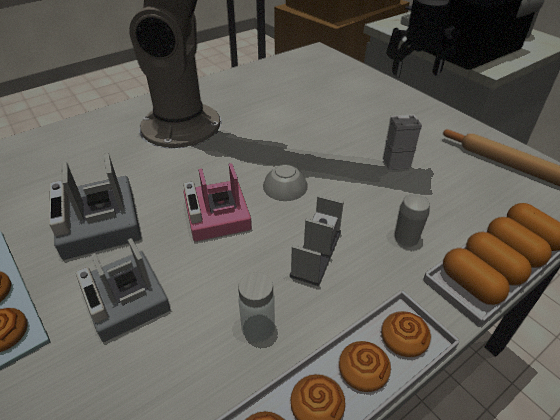

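The tins stand upright as a stack at (402,145) in the scene view. The bowl, jar, dredger, low tin and coder look undisturbed. One numeric check of the top lid at z 0.137, then hand in.

```bash
python3 - <<'E'
from h import *
f=load('w18')
tin4(f,[(237,179),(328,179),(327,247),(239,247)],.137,'lid corners')
tin4(f,[(253.5,194),(311.5,194),(310.5,233),(254,233)],.137,'lid pockets')
print(r.hand_in())
E
```

```text
lid corners c [0.5149 0.3694 0.137 ] e1 0.0617 61.08 e2 0.0492 -28.49
lid pockets c [0.5147 0.3692 0.137 ] e1 0.0394 61.08 e2 0.0282 -29.26
the job is handed in; nothing more can be done
None
```

The tin is date-coded, stacked on the matching tin and released, and the job was handed in at about 31 s of the 64 s allowed. No verdict is reported, so what follows rests on my own checks.

- **Picking and regrasp:** I gripped the four-pocket tin across its width in the rack, set it down on free bench, and took it again across its length.
- **Coding:** I pressed it into the small grey coder until the force rose to about 20 N, which means the feet were on the nest floor. I held it there for more than 1 s, and the grip did not slip.
- **Stacking:** Held contact came at TCP height 0.0923 m, against 0.092 m expected for feet fully home. I then let go and withdrew straight up.

**Last checks**
- The upper lid centre is at (0.515, 0.369), with its x axis at 61.1°.
- The lower tin had measured (0.515, 0.369) and about 61.2° before stacking, so they agree within about 1 mm.
- In the scene view the stack stands upright and the low tin, bowl, jar and dredger look undisturbed. I did not zoom in on the coder's pad after lifting off.

**A disagreement along the way:** two readings of how the tin sat in the hand differed by about 2 mm, because the arm was still settling during one of them. I measured again with both tins in one picture before lowering, and the feet went in without side force.

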